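Close and lock a sample case

TASK

On the sample case with the L-shaped slot, push the black knob along the long leg of the slot so that the cover slides shut over the ore, then push it round the corner to the end of the short leg to lock it. Push gently with the fingertips: do not grip the knob or pull its pin up. Leave the straight-slot case and everything else on the bench where they are.

Things in the scene. Friction and masses are not known exactly. Their poses are not given: they have to be found in the camera images.
- lock_case: Sheet-steel sample case with the L-shaped slot, fixed: 200 mm (x) by 140 mm (y), flat deck 60 mm above the bench. Origin: centre of the underside; x points from the slotted half (x -95 to 28 mm) to the open well of ore (28 to 88 mm), y left of x, z up. Slot 22 mm wide; nothing but the knob stands up from the deck.
- slot_corner (a point): Corner of the L on the deck, 60 mm above the bench, where the centre lines of the two legs meet (case x = 5, y = 0 mm). The long leg comes to it from case -x, 70 mm of knob travel along y = 0.
- slot_end (a point): Where the knob's axis stands when locked against the end of the short leg, on the deck, 60 mm above the bench (case x = 5, y = 40 mm). The short leg runs from the corner along case +y.
- knob_top (a point): Centre of the top of the black knob of the L-slot case: 30 mm diameter, from 66 to 106 mm above the bench, on a 14 mm steel pin with 4 mm of play to each side in the slot. It slides with about 1.5 N of drag along x and along y and stays where it is left. The slot has thin rubber edges: its ends give about 1 mm per 3 to 5 N.
- cover (a joint): Travel of the knob (and of the sliding cover fastened to it) along case +x, m: 0 = back end of the long leg, well open; 0.070 = in line with the short leg, well covered; stops at -0.004 and 0.074.
- latch (a joint): Travel of the knob along case +y, m: 0 = centre line of the long leg; 0.040 = against the end of the short leg, locked. It can leave the long leg only with joint cover between about 0.066 and 0.074.
- lift (a joint): Height of the pin above its seat, m: 0 = seated. The 0.2 kg pin is only held down by its weight and can be pulled up to 0.03, which must not happen.
- plain_case: The other sample case, same size, axes and look but with only a straight slot (the long leg) and an identical knob; fixed, not to be operated. Origin: centre of the underside.
- plain_knob_top (a point): Centre of the top face of the knob of the straight-slot case, 106 mm above the bench; stands anywhere along its slot.
- jar: Bystander, loose on the bench: a closed glass sample jar, 52 mm across, 85 mm tall, standing. Origin: middle of the underside.
- lump: Bystander, loose on the bench: a single grey lump of ore, 48 mm across, 32 mm tall. Origin: middle of the underside.
- sieve: Bystander, loose on the bench: a small round test sieve, 108 mm across, 36 mm tall. Origin: middle of the underside.
- brush: Bystander, loose on the bench: a hand brush, lying. Origin: under the middle of the tool, which lies along its x.
- hammer: Bystander, loose on the bench: a hammer, lying. Origin: under the middle of the tool, which lies along its x.
- cup: Bystander, loose on the bench: an open aluminium cup, 60 mm across, 60 mm tall, standing. Origin: middle of the underside.
- weight: Bystander, loose on the bench: a steel balance weight, 36 mm across, 52 mm tall. Origin: middle of the underside.
Not all that is in view belongs to the job. Leave any yellow look-alike of the lock_case alone.

How it is judged:
By the outcome, as a careful person would: the job done as asked, in the order asked, and still so for the second after the job is handed in, with the robot touching nothing.
It also fails if it takes over 54 s, if anything falls off the work surface, if the arm or the gripper's body presses on something with over 40 N, if the wrist force passes 120 N, or if a joint passes its speed limit or range.

ROBOT

A 6-joint arm with a two-finger parallel gripper is mounted at the origin on the work surface. World frame = base frame: x ahead of the robot, y to its left, z up, the work surface at z = 0. Lengths are in m, angles in rad, forces in N, time in s.
With the tool pointing down it reaches from about 0.425 to 1.125 m from the base axis. Payload 14.9 kg.
Tool frame: the origin (TCP) lies where the fingers leave the gripper's body, on its centre line; the fingertips stand 78 mm ahead of it and the grasp point (between the pads) lies 60 mm ahead of it; z points along the fingers, y is the direction in which the jaws open and shut (so a half turn about z gives the same grasp; the last joint's range is limited). The gripper opens to 91 mm and grips with 3 to 60 N. Pads are 32 mm wide; open, the fingers measure 118 mm over their backs; the gripper's body (76 mm by 178 mm) begins 60 mm behind the grasp point.
Start: joints at [-1.227, 0.379, 1.734, -0, 1.028, -0.033], TCP at [0.258, -0.651, 0.292] pointing down, gripper open.
Joint ranges: [-2.77, 2.77], [-0.74, 2.19], [0, 2.66], [-1.06, 4.2], [0.31, 2.87], [-3.08, 3.08]. Speed limits (rad/s): [1.89, 1.89, 2.39, 3.14, 3.14, 3.14].

INTERFACE

Orientations are given as [roll, pitch, yaw] about the fixed x, y, z axes, in that order (R = Rz(yaw) Ry(pitch) Rx(roll)).
In Python, from plant import arm gives the robot as it stands.
- The arm moves only by the shell command python3 -m pendant 'ROWS'. ROWS is a JSON object of lists of equal length, an entry for each row: "slide": the shift along the tool's x, y, z in mm, a list of three; "rotation": the turn, a rotation vector about the tool's x, y, z in degrees, a list of three; "claw": the finger opening in mm, from 0 to 91.2. A call has 1 to 12 rows; each row is the pose to reach, as a shift and turn from the pose commanded when the call began, along the tool's axes at that moment; what a row does not reach only later rows make up. A row lasts 1/10 s, in which the tool goes at most 50 mm and 8.59 degrees, less where a joint would pass 70% of its speed; a pose out of reach is approached as far as the arm can. A call with a gripper value outside its range is refused whole. The fingers move at their own pace and stop on an object; the grip force is fixed at half the most. Time passes only in rows, so rows that repeat a pose let the fingers close. It gives the time, the measured TCP pose, the force and the opening at its end, in the units of the state.
- arm.sense(): the state, without advancing time (a new reading comes with each control period).
- arm.grab_frame(name): name is "scene" or "top" or "wrist"; returns a dict with "pixels" (384x512x3 uint8, red, green, blue), "fx", "fy", "cx", "cy" (pixels), "rvec" (rotation vector, rad) and "tvec" (3), from world to camera coordinates, as OpenCV has them; the wrist camera has in their place "mount" (4x4, takes a point from camera to tool coordinates, whose origin is the TCP and whose axes are the flange's). Camera axes: x right, y down, z forward; pixel columns grow to the right and rows downward; lengths in m; the calibration is good to about 2 mm. The wrist camera is an equidistant fisheye: a pixel r from the principal point sees the ray r / f radians off the axis. A picture is of the moment at which its call begins: read the wrist's pose just before it. There is no depth.
- arm.sign_off(): hands the job in, once; it reports no verdict.
The state is a dict: "t": time; "joint_pos": joint angles; "qvel": joint speeds; "tau": joint torques, N m; "tool_pos": TCP position; "ee_rot": TCP orientation; "force": force on the tool from outside, world axes, zero at the start; "moment": the same for the moment, N m; "opening": finger opening in m.
Only numpy, scipy, OpenCV 4.12 (cv2) and the standard library are available. Lean on these libraries where they do the work, as an engineer would, in place of code of your own. Each camera call takes 0.05 s, during which the arm holds its last target. There are 200 camera calls.

## Working session

There is one attempt and no reset: what is moved stays moved. The work goes in short steps, Python scripts to look and compute and a shell command to move; the robot and the scene stay as the last step left them, time stands still between calls to the robot, and variables do not carry over. Pictures are saved under pics/ and viewed, about 8 in all and at most 12, crops included, and the job is handed in when it is done.

```bash
mkdir -p pics; cat > h.py <<'E'
import numpy as np, cv2
from plant import arm
def ray(f,u,v):
    R=cv2.Rodrigues(np.array(f["rvec"],float))[0]; t=np.array(f["tvec"],float)
    return -R.T@t, R.T@np.array([(u-f["cx"])/f["fx"],(v-f["cy"])/f["fy"],1.])
def onplane(f,u,v,z):
    c,d=ray(f,u,v); return c+d*(z-c[2])/d[2]
def proj(f,p):
    R=cv2.Rodrigues(np.array(f["rvec"],float))[0]; q=R@np.array(p)+np.array(f["tvec"],float)
    return f["fx"]*q[0]/q[2]+f["cx"], f["fy"]*q[1]/q[2]+f["cy"]
E
python3 - <<'E'
from h import *
import pickle
for n in("scene","top"):
    f=arm.grab_frame(n); pickle.dump(f,open(n+".pkl","wb"))
    cv2.imwrite(f"pics/{n}0.png",cv2.resize(f["pixels"][:,:,::-1],None,fx=1.5,fy=1.5,interpolation=cv2.INTER_CUBIC)); print(n,f["fx"],ray(f,256,192))
s=arm.sense();print(s["t"],s["tool_pos"],s["ee_rot"],s["force"],s["opening"])
E
```

```text
scene 424.6576545825907 (array([1.16358608, 0.27662163, 1.00291548]), array([-0.51585811, -0.35314178, -0.78056012]))
top 401.21405982996816 (array([ 0.23592841, -0.14653085,  1.54326123]), array([ 0.22296862,  0.00318188, -0.97514263]))
0.1 [ 0.2574709  -0.65062825  0.29165987] [-3.14062544e+00 -3.36090764e-05  3.76804827e-01] [-0.49542646 -0.50943005 -0.34437965] 0.09152178721843186
```

View pics/top0.png

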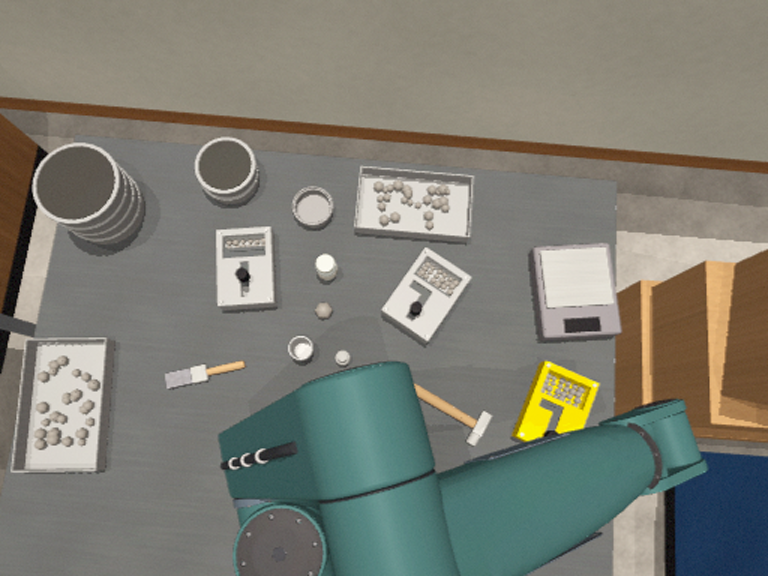

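View pics/scene0.png

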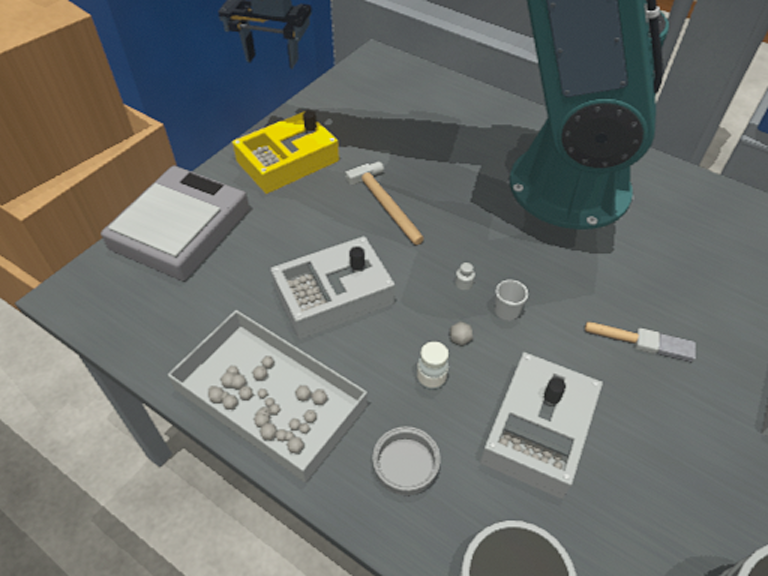

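```bash
cat > m.py <<'E'
from h import *
import pickle
T=pickle.load(open("top.pkl","rb"));S=pickle.load(open("scene.pkl","rb"))
for nm,f,(x0,y0,x1,y1) in(("top",T,(248,160,320,235)),("scene",S,(172,150,270,230))):
    im=f["pixels"];g=im.astype(int)
    print(nm,[tuple(int(c) for c in im[v,u]) for u,v in (((283,180),(270,205),(300,170),(262,200)) if nm=="top" else ((230,195),(210,175),(225,215),(190,205)))])
    crop=im[y0:y1,x0:x1,::-1]
    cv2.imwrite(f"pics/{nm}_crop.png",cv2.resize(crop,None,fx=5 if nm=="scene" else 7,fy=5 if nm=="scene" else 7,interpolation=cv2.INTER_NEAREST))
    k=(im.max(2)<45).astype(np.uint8); k[:y0]=0;k[y1:]=0;k[:,:x0]=0;k[:,x1:]=0
    n,l,st,c=cv2.connectedComponentsWithStats(k)
    for i in range(1,n):
        if st[i,4]>8: print("dark",st[i],c[i])
a=cv2.imread("pics/top_crop.png");b=cv2.imread("pics/scene_crop.png");b=cv2.resize(b,None,fx=.55,fy=.55) 
h=max(a.shape[0],b.shape[0]);o=np.zeros((h,a.shape[1]+b.shape[1],3),np.uint8);o[:a.shape[0],:a.shape[1]]=a;o[:b.shape[0],a.shape[1]:]=b
cv2.imwrite("pics/c1.png",o);print(o.shape)
E
python3 m.py
```

```text
top [(155, 143, 131), (230, 226, 218), (123, 122, 118), (230, 226, 218)]
dark [274 207   6   3  11] [276.27272727 208.27272727]
scene [(191, 193, 189), (197, 200, 195), (110, 114, 111), (107, 109, 108)]
dark [234 171   9   9  42] [237.76190476 175.26190476]
(525, 774, 3)
```

View pics/c1.png

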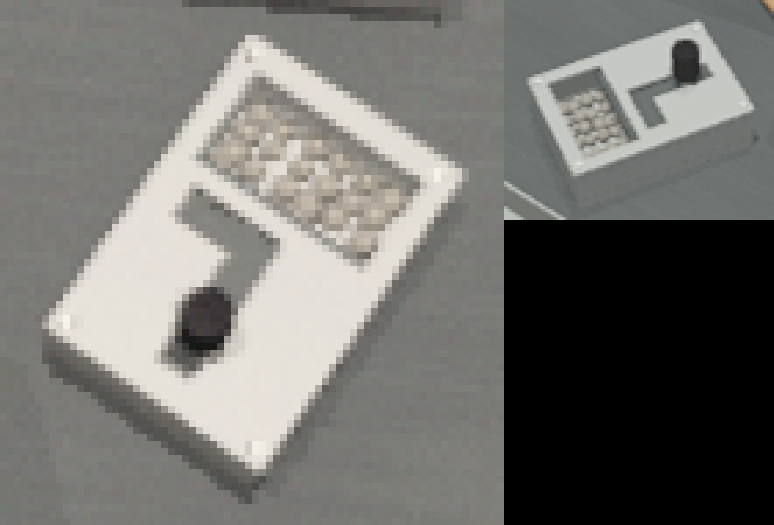

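Three look-alikes (in the 512x384 top frame): the white case at (284,196) has the L slot, the white one at (163,179) has a straight slot, and the yellow one at (371,268) is the decoy. The crop confirms the L slot at (284,196), with its knob near (277,205) towards the back end. Next I fit the deck.

```bash
cat > fit.py <<'E'
from h import *
def deck(f,box,thr,z=.06):
    x0,y0,x1,y1=box; m=(f["pixels"].min(2)>thr).astype(np.uint8); z0=np.zeros_like(m); z0[y0:y1,x0:x1]=m[y0:y1,x0:x1]
    c=max(cv2.findContours(z0,cv2.RETR_EXTERNAL,cv2.CHAIN_APPROX_NONE)[0],key=cv2.contourArea)
    P=np.array([onplane(f,u,v,z)[:2] for u,v in cv2.convexHull(c)[:,0]]).astype(np.float32)
    (c0,wh,a)=cv2.minAreaRect(P*1000); a=np.deg2rad(a if wh[0]>wh[1] else a+90)
    return np.array(c0)/1000,wh,a
def dark(f,box,thr,k=None):
    x0,y0,x1,y1=box; m=(f["pixels"].max(2)<thr).astype(np.uint8); q=np.zeros_like(m); q[y0:y1,x0:x1]=m[y0:y1,x0:x1]
    n,l,st,c=cv2.connectedComponentsWithStats(q); i=1+np.argmax(st[1:,4]); return c[i],st[i]
def tri(fs,pts):
    A=np.zeros((3,3));b=np.zeros(3)
    for f,p in zip(fs,pts):
        c,d=ray(f,*p); d=d/np.linalg.norm(d); M=np.eye(3)-np.outer(d,d);A+=M;b+=M@c
    return np.linalg.solve(A,b)
E
python3 - <<'E'
from fit import *
import pickle
T=pickle.load(open("top.pkl","rb"));S=pickle.load(open("scene.pkl","rb"))
bt=(250,163,318,233);bs=(176,155,266,225)
for t in(170,190,205): print("top",deck(T,bt,t))
for t in(150,165,180): print("scene",deck(S,bs,t))
kt=dark(T,bt,75);ks=dark(S,bs,75);print(kt,ks,tri([T,S],[kt[0],ks[0]]))
print(onplane(T,*kt[0],.09),onplane(S,*ks[0],.086))
for n,f,u,v,z in(("jar",T,217,176,.085),("lump",T,215,207,.02),("cup",T,200,232,.06),("weight",T,228,238,.05),("hammerend",T,320,285,.02),("hammerhandle",T,277,256,.02),("traynear",T,237,160,.03),("traynear2",T,313,161,.03),("plainknob",T,161,182,.1)): print(n,onplane(f,u,v,z).round(3))
E
```

```text
top (array([ 0.57331848, -0.24845023]), (140.1412811279297, 199.86236572265625), np.float64(2.625594206847444))
top (array([ 0.57329456, -0.24856212]), (138.14706420898438, 198.0040740966797), np.float64(2.6268979573590925))
top (array([ 0.57271063, -0.24818677]), (136.6882781982422, 196.7180938720703), np.float64(2.6215527933142218))
scene (array([ 0.57374152, -0.24983871]), (141.03805541992188, 200.94354248046875), np.float64(2.625364442624398))
scene (array([ 0.5735036, -0.250261 ]), (139.63735961914062, 200.9216766357422), np.float64(2.625646671120919))
scene (array([ 0.57394019, -0.25021591]), (137.72201538085938, 198.2422332763672), np.float64(2.6264239146850583))
(array([276.87037037, 205.75925926]), array([273, 201,   8,  10,  54], dtype=int32)) (array([237.78461538, 172.23846154]), array([233, 165,  10,  16, 130], dtype=int32)) [ 0.52531368 -0.22403395  0.08206635]
[ 0.52341015 -0.22303938  0.09      ] [ 0.52829081 -0.22251503  0.086     ]
jar [0.617 0.01  0.085]
lump [0.511 0.011 0.02 ]
cup [0.404 0.052 0.06 ]
weight [ 0.393 -0.053  0.05 ]
hammerend [ 0.253 -0.41   0.02 ]
hammerhandle [ 0.345 -0.242  0.02 ]
traynear [ 0.704 -0.056  0.03 ]
traynear2 [ 0.727 -0.354  0.03 ]
plainknob [0.572 0.212 0.1  ]
```

```bash
cat > go.py <<'E'
from h import *
from scipy.spatial.transform import Rotation as Ro
C=np.array([.5735,-.2492]);PSI=-.516
EX=np.array([np.cos(PSI),np.sin(PSI)]);EY=np.array([-EX[1],EX[0]])
def w(cx,cy): return C+EX*cx/1000+EY*cy/1000
def where():
    s=arm.sense();p=np.array(s["tool_pos"]);d=(p[:2]-C)*1000
    print("t",round(s["t"],2),"case mm",(d@EX).round(1),(d@EY).round(1),"tip z",round(p[2]*1000-78,1),"rot",np.round(s["ee_rot"],3),"F",np.round(s["force"],1),"open",round(s["opening"]*1000,1))
def go(cx,cy,tipz,yaw=PSI):
    s=arm.sense();R=Ro.from_euler("xyz",s["ee_rot"]);q=Ro.from_euler("xyz",[np.pi,0,yaw])
    t=np.r_[w(cx,cy),(tipz+78)/1000]
    print("slide",(R.inv().apply(t-s["tool_pos"])*1000).round(1),"rot",(R.inv()*q).as_rotvec(degrees=True).round(2))
E
python3 -c "
from go import *
where();go(-100,0,150)"
```

```text
t 0.1 case mm -76.8 -505.1 tip z 213.7 rot [-3.141 -0.     0.377] F [-0.5 -0.5 -0.3] open 91.5
slide [ 378.8 -334.8   64. ] rot [-5.000e-02  2.000e-02  5.115e+01]
```

```bash
python3 -m pendant '{"slide":[[379,-335,40],[379,-335,40],[379,-335,40],[379,-335,40],[379,-335,40],[379,-335,40],[379,-335,40],[379,-335,40],[379,-335,64],[379,-335,64],[379,-335,64],[379,-335,64]],"rotation":[[0,0,51.2],[0,0,51.2],[0,0,51.2],[0,0,51.2],[0,0,51.2],[0,0,51.2],[0,0,51.2],[0,0,51.2],[0,0,51.2],[0,0,51.2],[0,0,51.2],[0,0,51.2]],"claw":[16,16,16,16,16,16,16,16,16,16,16,16]}'; python3 -c "
from go import *
where();go(-100,0,150)"
```

```text
t: 1.3
tool_pos: [0.487, -0.1983, 0.2275]
ee_rot: [3.141, 0.002, -0.514]
force: [-1.0, 0.1, -0.6]
opening: 0.0161
t 1.3 case mm -100.4 1.6 tip z 149.5 rot [ 3.141e+00  2.000e-03 -5.140e-01] F [-1.   0.1 -0.6] open 16.1
slide [ 0.4  1.6 -0.5] rot [0.01 0.09 0.12]
```

```bash
cat > wr.py <<'E'
from go import *
def wrist(name,pts):
    s=arm.sense();f=arm.grab_frame("wrist")
    M=np.array(f["mount"]);R=Ro.from_euler("xyz",s["ee_rot"]).as_matrix();im=f["pixels"][:,:,::-1].copy()
    im=cv2.resize(im,None,fx=1.5,fy=1.5)
    for (cx,cy,z) in pts:
        p=R.T@(np.r_[w(cx,cy),z/1000]-s["tool_pos"]);q=M[:3,:3].T@(p-M[:3,3])
        r=np.hypot(q[0],q[1]);th=np.arctan2(r,q[2]);u=f["cx"]+f["fx"]*th*q[0]/r;v=f["cy"]+f["fy"]*th*q[1]/r
        cv2.circle(im,(int(1.5*u+.5),int(1.5*v+.5)),2,(0,0,255),-1);print((cx,cy,z),round(u,1),round(v,1))
    cv2.imwrite(f"pics/{name}.png",im)
E
python3 -c "
from wr import *
wrist('w1',[(-100,-70,60),(100,-70,60),(100,70,60),(-100,70,60),(5,0,60),(5,40,60),(-54,0,106)])"
```

```text
(-100, -70, 60) 323.7 201.8
(100, -70, 60) 327.3 -10.4
(100, 70, 60) 172.1 -11.3
(-100, 70, 60) 174.3 201.5
(5, 0, 60) 249.6 84.8
(5, 40, 60) 203.4 85.5
(-54, 0, 106) 249.9 160.1
```

View pics/w1.png

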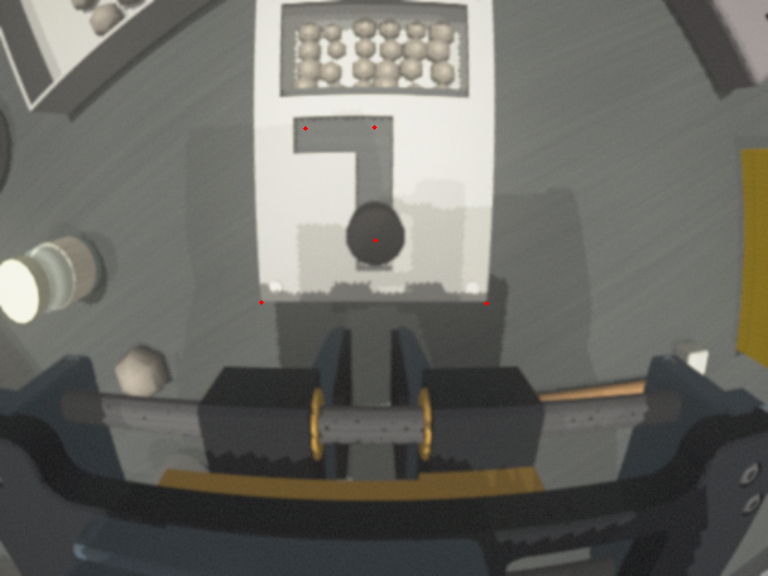

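```bash
python3 -c "
from wr import *
s=arm.sense();f=arm.grab_frame('wrist');M=np.array(f['mount']);R=Ro.from_euler('xyz',s['ee_rot']).as_matrix()
def un(u,v,z):
    u/=1.5;v/=1.5
    a=np.array([(u-f['cx'])/f['fx'],(v-f['cy'])/f['fy']]);th=np.linalg.norm(a);d=np.r_[a/th*np.sin(th),np.cos(th)]
    d=R@M[:3,:3]@d;c=np.array(s['tool_pos'])+R@M[:3,3];p=c+d*(z/1000-c[2])/d[2];e=(p[:2]-C)*1000
    return (e@EX).round(1),(e@EY).round(1)
for n,u,v,z in(('well near',375,97,60),('well far',375,5,60),('short far edge',340,117,60),('short near edge',325,152,60),('short end',294,135,60),('inner',356,180,60),('outer',393,180,60),('slot back',375,269,60),('deck near',375,301,60),('left',258,200,60),('right',492,200,60),('knob top c',375,232,106)): print(n,un(u,v,z))
g=cv2.imread('pics/w1.png')
print(g[70:310:4,385].min(1).tolist()); print(g[190:280:3,375].min(1).tolist())
cv2.imwrite('pics/w1c.png',cv2.resize(g[90:310,250:500],None,fx=2.7,fy=2.7))
"
```

```text
well near (np.float64(23.6), np.float64(-1.7))
well far (np.float64(81.7), np.float64(-1.6))
short far edge (np.float64(11.8), np.float64(18.4))
short near edge (np.float64(-8.7), np.float64(27.2))
short end (np.float64(1.9), np.float64(45.3))
inner (np.float64(-25.4), np.float64(9.2))
outer (np.float64(-25.3), np.float64(-12.2))
slot back (np.float64(-78.5), np.float64(-1.9))
deck near (np.float64(-98.6), np.float64(-2.0))
left (np.float64(-36.0), np.float64(67.7))
right (np.float64(-35.6), np.float64(-71.7))
knob top c (np.float64(-49.5), np.float64(-1.4))
[180, 158, 159, 178, 170, 131, 183, 229, 229, 229, 229, 208, 121, 133, 133, 132, 132, 135, 135, 132, 133, 133, 133, 133, 133, 132, 132, 131, 133, 132, 129, 123, 117, 104, 72, 72, 79, 78, 76, 75, 73, 71, 71, 70, 68, 68, 67, 65, 82, 120, 144, 183, 181, 181, 188, 192, 131, 110, 84, 81]
[125, 126, 125, 116, 81, 68, 74, 78, 81, 77, 79, 77, 78, 77, 75, 73, 0, 0, 70, 69, 69, 67, 66, 68, 64, 84, 113, 156, 182, 182]
```

View pics/w1c.png

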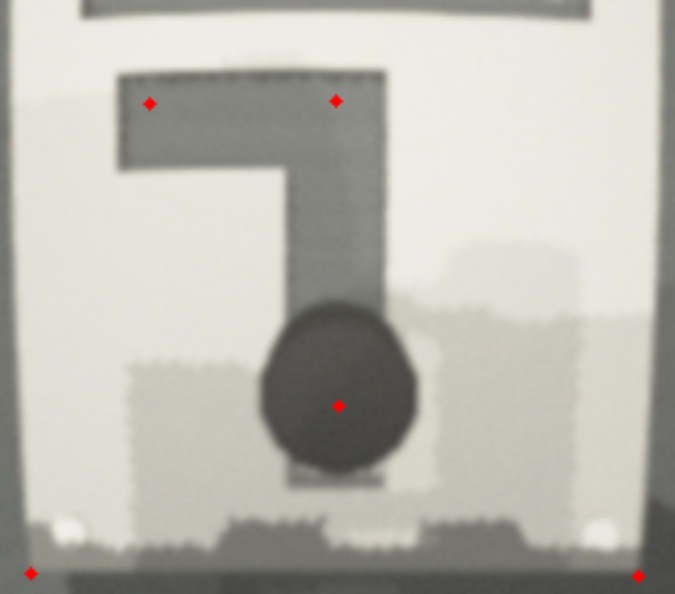

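The wrist view agrees with my case pose to a few mm. It suggests case x about -2 and y about -1 mm, with the knob near x = -50. I'll descend behind the knob, then push in +x.

```bash
python3 -m pendant '{"slide":[[0,2.5,25],[0,2.5,50],[0,2.5,70],[0,2.5,75],[0,2.5,75]],"rotation":[[0,0,0],[0,0,0],[0,0,0],[0,0,0],[0,0,0]],"claw":[16,16,16,16,16]}'; python3 -c "
from go import *
where()"
python3 -m pendant '{"slide":[[5,0,0],[10,0,0],[14,0,0],[18,0,0],[22,0,0],[26,0,0],[30,0,0],[30,0,0]],"rotation":[[0,0,0],[0,0,0],[0,0,0],[0,0,0],[0,0,0],[0,0,0],[0,0,0],[0,0,0]],"claw":[16,16,16,16,16,16,16,16]}'; python3 -c "
from go import *
where()"
```

```text
t: 1.9
tool_pos: [0.485, -0.2031, 0.1532]
ee_rot: [3.141, 0.001, -0.518]
force: [-0.8, -0.1, 0.0]
opening: 0.0158
t 1.9 case mm -99.7 -3.5 tip z 75.2 rot [ 3.141e+00  1.000e-03 -5.180e-01] F [-0.8 -0.1  0. ] open 15.8
t: 2.7
tool_pos: [0.512, -0.2172, 0.1532]
ee_rot: [-3.142, -0.0, -0.517]
force: [0.1, -0.5, -0.7]
opening: 0.016
t 2.7 case mm -69.2 -2.5 tip z 75.2 rot [-3.142 -0.    -0.517] F [ 0.1 -0.5 -0.7] open 16.0
```

```bash
python3 -m pendant '{"slide":[[3,-1,0],[6,-1,0],[9,-1,0],[12,-1,0],[15,-1,0],[18,-1,0],[21,-1,0],[24,-1,0],[27,-1,0],[30,-1,0]],"rotation":[[0,0,0],[0,0,0],[0,0,0],[0,0,0],[0,0,0],[0,0,0],[0,0,0],[0,0,0],[0,0,0],[0,0,0]],"claw":[16,16,16,16,16,16,16,16,16,16]}'; python3 -c "
from wr import *
where();wrist('w2',[])"
```

```text
t: 3.7
tool_pos: [0.5383, -0.231, 0.1532]
ee_rot: [-3.142, 0.0, -0.517]
force: [-1.4, 0.9, -1.4]
opening: 0.0161
t 3.7 case mm -39.6 -1.5 tip z 75.2 rot [-3.142  0.    -0.517] F [-1.4  0.9 -1.4] open 16.1
```

View pics/w2.png

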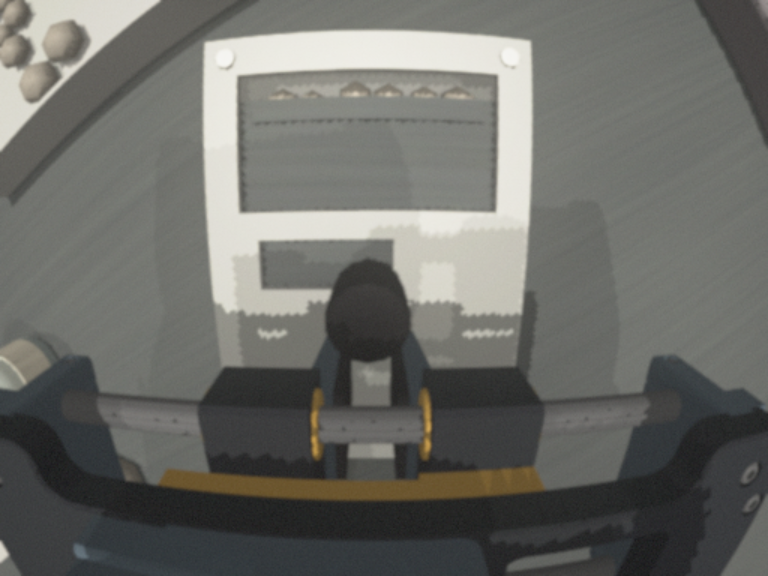

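```bash
python3 -m pendant '{"slide":[[3,0,0],[6,0,0],[9,0,0],[11,0,0],[13,0,0],[13,0,0]],"rotation":[[0,0,0],[0,0,0],[0,0,0],[0,0,0],[0,0,0],[0,0,0]],"claw":[16,16,16,16,16,16]}'; python3 -c "
from wr import *
where();wrist('w3',[])
f=arm.grab_frame('scene');cv2.imwrite('pics/s3.png',cv2.resize(f['pixels'][140:240,165:275,::-1],None,fx=5,fy=5))
a=cv2.imread('pics/w3.png')[:,150:600];b=cv2.imread('pics/s3.png');b=cv2.resize(b,(346,315));o=np.zeros((576,796,3),np.uint8);o[:,:450]=a;o[:315,450:]=b;cv2.imwrite('pics/c3.png',o)"
```

```text
t: 4.35
tool_pos: [0.5497, -0.2375, 0.1533]
ee_rot: [-3.142, -0.0, -0.517]
force: [0.4, 0.5, 0.1]
opening: 0.016
t 4.35 case mm -26.5 -1.5 tip z 75.3 rot [-3.142 -0.    -0.517] F [0.4 0.5 0.1] open 16.0
```

View pics/c3.png

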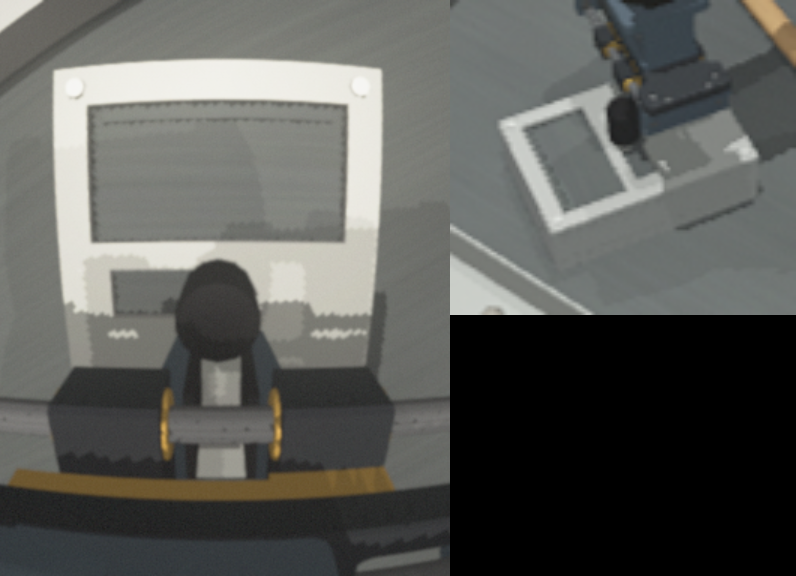

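```bash
python3 -m pendant '{"slide":[[1,0,0],[2,0,0],[2,0,0],[2,0,0]],"rotation":[[0,0,0],[0,0,0],[0,0,0],[0,0,0]],"claw":[16,16,16,16]}'; python3 -m pendant '{"slide":[[1,0,0],[1.5,0,0],[1.5,0,0]],"rotation":[[0,0,0],[0,0,0],[0,0,0]],"claw":[16,16,16]}';  python3 -m pendant '{"slide":[[1,0,0],[1.5,0,0],[1.5,0,0]],"rotation":[[0,0,0],[0,0,0],[0,0,0]],"claw":[16,16,16]}';python3 -c "
from wr import *
where()"
```

```text
t: 4.85
tool_pos: [0.5511, -0.2383, 0.1532]
ee_rot: [3.142, 0.0, -0.517]
force: [-2.2, 0.6, 0.7]
opening: 0.016
t: 5.15
tool_pos: [0.5518, -0.2386, 0.153]
ee_rot: [3.142, 0.002, -0.517]
force: [-6.3, 4.6, 4.6]
opening: 0.0159
t: 5.45
tool_pos: [0.5524, -0.2389, 0.1527]
ee_rot: [3.142, 0.004, -0.517]
force: [-10.4, 7.8, 6.9]
opening: 0.0157
t 5.45 case mm -23.4 -1.5 tip z 74.7 rot [ 3.142  0.004 -0.517] F [-10.4   7.8   6.9] open 15.7
```

Stop at the end of the long leg felt (about 13 N, with the knob pressed down and not lifted). I'll back off, raise, turn 90° and go to the -y side.

```bash
python3 -m pendant '{"slide":[[-4,0,0],[-14,0,0],[-25,0,0],[-25,0,-30],[-25,0,-70],[-25,0,-75],[-25,0,-75]],"rotation":[[0,0,0],[0,0,0],[0,0,0],[0,0,0],[0,0,0],[0,0,0],[0,0,0]],"claw":[16,16,16,16,16,16,16]}'; python3 -c "
from wr import *
where();go(2,-62,150,PSI+np.pi/2)"
```

```text
t: 6.15
tool_pos: [0.5321, -0.2275, 0.2294]
ee_rot: [-3.141, -0.003, -0.517]
force: [0.7, -0.0, -0.2]
opening: 0.016
t 6.15 case mm -46.7 -1.5 tip z 151.4 rot [-3.141e+00 -3.000e-03 -5.170e-01] F [ 0.7 -0.  -0.2] open 16.0
slide [48.7 60.4  1.5] rot [  0.11  -0.13 -90.05]
```

```bash
python3 -m pendant '{"slide":[[10,20,0],[20,40,0],[35,60,0],[49,60,0],[49,60,0],[49,60,0],[49,60,0],[49,60,0],[49,60,0],[49,60,0],[49,60,0],[49,60,0]],"rotation":[[0,0,-8],[0,0,-16],[0,0,-24],[0,0,-32],[0,0,-40],[0,0,-48],[0,0,-56],[0,0,-64],[0,0,-72],[0,0,-80],[0,0,-88],[0,0,-90]],"claw":[16,16,16,16,16,16,16,16,16,16,16,16]}'; python3 -c "
from wr import *
where();wrist('w4',[(5,0,60),(5,40,60),(5,0,106),(9,0,106)])"
```

```text
t: 7.35
tool_pos: [0.5441, -0.3033, 0.2264]
ee_rot: [-3.139, -0.0, 1.059]
force: [-0.3, 0.1, -0.8]
opening: 0.016
t 7.35 case mm 1.2 -61.6 tip z 148.4 rot [-3.139 -0.     1.059] F [-0.3  0.1 -0.8] open 16.0
(5, 0, 60) 250.8 134.3
(5, 40, 60) 251.1 88.6
(5, 0, 106) 251.5 139.0
(9, 0, 106) 257.1 139.0
```

View pics/w4.png

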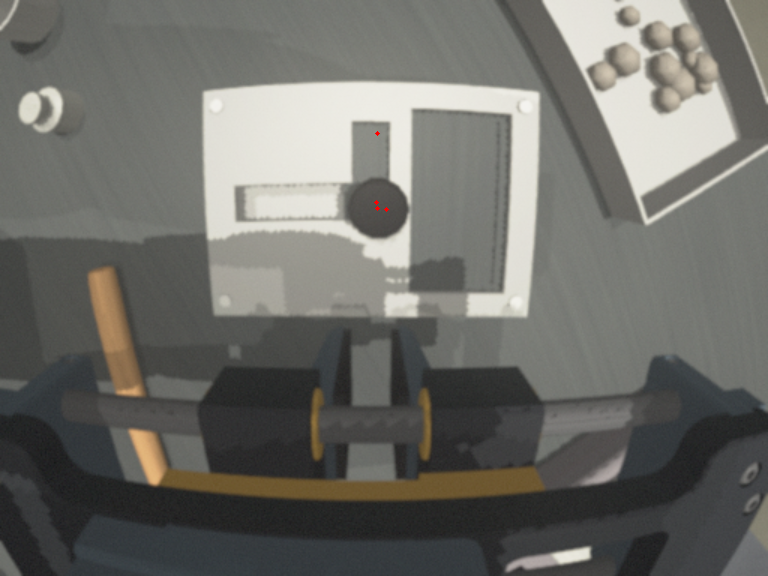

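View: knob top at (378,207), short leg at u 352–390 and fingers centred at u 371, in line with the short leg. The knob is about 3 mm past the line and still inside the gate. I'll descend and push in +y.

```bash
python3 -m pendant '{"slide":[[0,0.5,30],[0,0.5,60],[0,0.5,73],[0,0.5,73],[0,0.5,73]],"rotation":[[0,0,0],[0,0,0],[0,0,0],[0,0,0],[0,0,0]],"claw":[16,16,16,16,16]}'; python3 -m pendant '{"slide":[[5,0,0],[10,0,0],[15,0,0],[20,0,0],[24,0,0],[27,0,0],[30,0,0],[33,0,0],[36,0,0],[36,0,0]],"rotation":[[0,0,0],[0,0,0],[0,0,0],[0,0,0],[0,0,0],[0,0,0],[0,0,0],[0,0,0],[0,0,0],[0,0,0]],"claw":[16,16,16,16,16,16,16,16,16,16]}'; python3 -c "
from wr import *
where()"
```

```text
t: 7.9
tool_pos: [0.5456, -0.3041, 0.1555]
ee_rot: [-3.141, -0.0, 1.054]
force: [1.1, 0.3, 0.8]
opening: 0.0154
t: 8.9
tool_pos: [0.5633, -0.2726, 0.1552]
ee_rot: [-3.142, -0.0, 1.054]
force: [-0.5, 0.2, 0.2]
opening: 0.0161
t 8.9 case mm 2.7 -25.3 tip z 77.2 rot [-3.142 -0.     1.054] F [-0.5  0.2  0.2] open 16.1
```

```bash
python3 -m pendant '{"slide":[[3,-0.5,0],[6,-0.5,0],[9,-0.5,0],[12,-0.5,0],[15,-0.5,0],[18,-0.5,0],[20,-0.5,0],[20,-0.5,0]],"rotation":[[0,0,0],[0,0,0],[0,0,0],[0,0,0],[0,0,0],[0,0,0],[0,0,0],[0,0,0]],"claw":[16,16,16,16,16,16,16,16]}'; python3 -m pendant '{"slide":[[2,0,0],[4,0,0],[6,0,0],[7,0,0],[7,0,0]],"rotation":[[0,0,0],[0,0,0],[0,0,0],[0,0,0],[0,0,0]],"claw":[16,16,16,16,16]}'; python3 -c "
from wr import *
where()"
```

```text
t: 9.7
tool_pos: [0.5728, -0.2549, 0.1552]
ee_rot: [-3.142, -0.0, 1.054]
force: [0.7, -0.2, 0.5]
opening: 0.0163
t: 10.2
tool_pos: [0.5762, -0.2489, 0.1552]
ee_rot: [-3.142, -0.0, 1.054]
force: [-0.1, -0.0, 0.2]
opening: 0.0158
t 10.2 case mm 2.2 1.6 tip z 77.2 rot [-3.142 -0.     1.054] F [-0.1 -0.   0.2] open 15.8
```

```bash
python3 -m pendant '{"slide":[[1,0,0],[2,0,0],[3,0,0],[4,0,0],[4,0,0]],"rotation":[[0,0,0],[0,0,0],[0,0,0],[0,0,0],[0,0,0]],"claw":[16,16,16,16,16]}'; python3 -m pendant '{"slide":[[1,0,0],[1.5,0,0],[1.5,0,0]],"rotation":[[0,0,0],[0,0,0],[0,0,0]],"claw":[16,16,16]}';  python3 -c "
from wr import *
where();wrist('w5',[])"
```

```text
t: 10.7
tool_pos: [0.5781, -0.2455, 0.1552]
ee_rot: [-3.141, -0.0, 1.054]
force: [-0.6, 0.3, 0.6]
opening: 0.016
t: 11.0
tool_pos: [0.5789, -0.2442, 0.1552]
ee_rot: [-3.142, -0.0, 1.054]
force: [-0.8, -1.3, 0.2]
opening: 0.0162
t 11.0 case mm 2.2 7.0 tip z 77.2 rot [-3.142 -0.     1.054] F [-0.8 -1.3  0.2] open 16.2
```

View pics/w5.png

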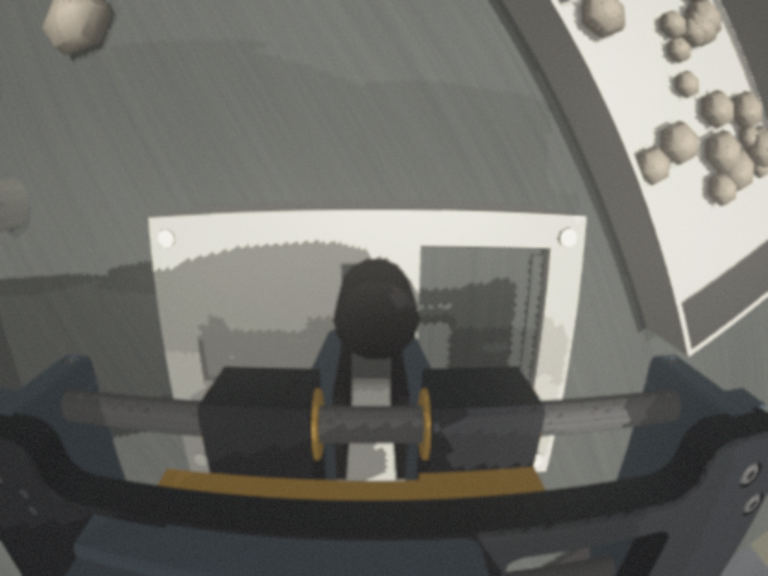

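The knob is in the short leg, near its end. I'll continue until it meets the end.

```bash
python3 -m pendant '{"slide":[[1,0,0],[1.5,0,0],[1.5,0,0]],"rotation":[[0,0,0],[0,0,0],[0,0,0]],"claw":[16,16,16]}'; python3 -m pendant '{"slide":[[1,0,0],[1.5,0,0],[1.5,0,0]],"rotation":[[0,0,0],[0,0,0],[0,0,0]],"claw":[16,16,16]}';  python3 -c "
from wr import *
where()"
```

```text
t: 11.35
tool_pos: [0.5796, -0.2429, 0.1552]
ee_rot: [-3.142, -0.0, 1.054]
force: [0.4, -1.2, 0.0]
opening: 0.0161
t: 11.65
tool_pos: [0.5804, -0.2416, 0.1552]
ee_rot: [-3.142, -0.0, 1.054]
force: [-0.2, -0.9, 0.3]
opening: 0.0161
t 11.65 case mm 2.2 10.0 tip z 77.2 rot [-3.142 -0.     1.054] F [-0.2 -0.9  0.3] open 16.1
```

```bash
python3 -m pendant '{"slide":[[1,0,0],[1.5,0,0],[1.5,0,0]],"rotation":[[0,0,0],[0,0,0],[0,0,0]],"claw":[16,16,16]}'; python3 -m pendant '{"slide":[[1,0,0],[1,0,0],[1,0,0]],"rotation":[[0,0,0],[0,0,0],[0,0,0]],"claw":[16,16,16]}';  python3 -c "
from wr import *
where()"
```

```text
t: 11.95
tool_pos: [0.5809, -0.2406, 0.1552]
ee_rot: [-3.142, 0.001, 1.054]
force: [-3.1, -4.8, 0.9]
opening: 0.0159
t: 12.25
tool_pos: [0.5812, -0.2401, 0.1552]
ee_rot: [-3.141, 0.001, 1.054]
force: [-5.3, -9.2, 1.6]
opening: 0.0158
t 12.25 case mm 2.2 11.7 tip z 77.2 rot [-3.141e+00  1.000e-03  1.054e+00] F [-5.3 -9.2  1.6] open 15.8
```

End met at about 10 N. Backing off, raising and checking.

```bash
python3 -m pendant '{"slide":[[-3,0,0],[-12,0,0],[-25,0,0],[-35,0,0],[-45,0,-30],[-60,0,-75],[-74,0,-75],[-74,0,-75],[-74,0,-75]],"rotation":[[0,0,0],[0,0,0],[0,0,0],[0,0,0],[0,0,0],[0,0,0],[0,0,0],[0,0,0],[0,0,0]],"claw":[16,16,16,16,16,16,16,16,16]}'; python3 -c "
from wr import *
where();wrist('w6',[(2,38.5,106)])"
```

```text
t: 13.15
tool_pos: [0.5443, -0.3039, 0.2294]
ee_rot: [-3.14, -0.0, 1.053]
force: [0.2, -0.1, -0.0]
opening: 0.0161
t 13.15 case mm 1.6 -62.0 tip z 151.4 rot [-3.14  -0.     1.053] F [ 0.2 -0.1 -0. ] open 16.1
(2, 38.5, 106) 245.9 85.3
```

View pics/w6.png

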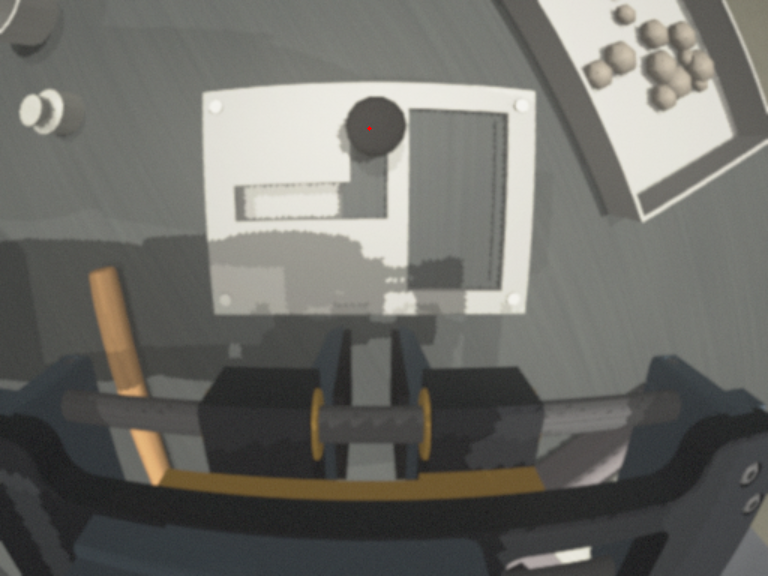

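The knob stands at the end of the short leg at (376,126), the well is covered, the neighbours are unmoved, and the arm is clear.

```bash
python3 -c "
from plant import arm
print(arm.sign_off())"
```

```text
the job is handed in; nothing more can be done
None
```

The L-slot case is closed and locked, and I handed the job in with the arm clear at about 13 s of the 54 s allowed. I pushed the knob along the long leg until it met the stop. Then I backed off, raised and turned the tool, and pushed the knob up the short leg to its end.

- **Pushing:** I used the fingertips held 16 mm apart against one side of the knob, with no gripping. The force peaked at about 15 N at the first stop, where the tool was pressing slightly down on the knob rather than lifting it. At the end of the short leg it was about 11 N.
- **Last wrist picture:** the knob is at the end of the short leg, the cover is over the ore, and the bystanders in that view look undisturbed. The straight-slot case was out of view, but the tool stayed clear of it throughout.
- **Disagreements:** the wrist camera and the felt stop put the case about 3 mm further back along its x than the overhead fit. I corrected for this. The knob rests about 3 mm toward +x of the short leg's centre line, which is within the slot's play. I did not measure the pin's lift directly.

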